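# Batter pan under the dispenser, tap set half open

## Task

Bring the small steel pan out from between the two ceramic jars, put it down on open slab clear of the jars and let go; then take it again and stand it upright on the slab, centred under the spout of the batter dispenser, its handle sticking out at the front. Only once the pan stands there and has been let go, turn the tap lever on top of the dispenser to half open, midway between its closed and fully open stops, over the middle of the three marks. Leave the other kitchen things where they are.

Things in the scene. Friction and masses are not known exactly. Their poses are not given: they have to be found in the camera images.
- dispenser: Fixed aluminium batter dispenser. Origin on the slab straight below the spout, where the pan's centre must go; x points from its open front back to the column, y left seen from the front. Yaw within 0.2 rad. Overhanging head: 110 wide, x -55 to +200, z 127 to 173 mm. Column at x +105 to +195, its 12 mm foot x +85 to +215, y -50 to +50. Steel tank on the head, x +93 to +217, up to z 315.
- spout (a point): Tip of the dispenser's spout (radius 11 mm, 18 mm at the root), 85 mm straight above the dispenser's origin. Below it is bare slab, open at the front and both sides. On top of the head, about the same vertical axis, lies a round dial plate, radius 84 mm, z 173 to 180 mm, with three dark marks.
- tap (a joint): Angle (rad) of the tap lever on top of the dispenser, about the vertical axis through the dispenser's origin. 0 = closed stop, lever along the dispenser's +y; grows anticlockwise from above to 1.571 = fully open stop, lever to the front (-x); half open = 0.785, over the middle mark. Starts at 0 to 0.3. Friction 0.12 N m: it stays where it is left.
- tap_grip (a point): Grip point of the tap lever: 54 mm out from the turning axis, mid-height of the bar (z 215 mm). The lever is a steel bar 16 mm wide, 18 mm high (z 206 to 224 mm), reaching 68 mm from the axis on this side and 16 mm on the other, on a hub of radius 16 mm; the dial plate under it has its top at z = 180 mm. The point's y axis points outwards along the lever.
- pan: Loose steel batter pan, about 0.45 kg. Round, outer diameter 100 mm, 55 mm high, wall 4 mm, floor 5 mm; origin at the centre of its underside, z up. One straight level handle points along its own -x, 16 mm wide, 14 mm high (z 38 to 52 mm), ending 175 mm from the pan's centre. It starts standing on the slab with the handle in the gap between the two jars.
- pan_grip (a point): Point on the pan's handle, 150 mm from the pan's centre and 45 mm above its underside: the place to grip the handle. In the end it must lie at the dispenser's front; under the dispenser's head there is no room for a gripper over the pan's rim, so the pan is best slid in by this handle.
- jars: Two white ceramic jars with cork lids (90 mm diameter, 152 mm high) fixed on a wooden board (200 x 100 x 8 mm). Origin on the slab between the jars, jar axes at x -67 and +67 mm; the gap of 44 mm between them runs along y. Yaw within 0.3 rad. The pan starts at about y = -115 mm, its handle towards +y in the gap, too close to the jars to be gripped there.
- ladle: Bystander: copper-coloured steel ladle, 290 mm long, lying on the right; origin under its bowl (radius 42 mm), handle along its -x.
- butter_dish: Bystander: white ceramic butter dish with lid, 160 x 85 x 79 mm, origin at the centre of its underside; behind, left of the dispenser.
- pitcher: Bystander: glass pitcher, 100 mm diameter, 170 mm high, with a handle along its +y; origin at the centre of its underside; behind on the left.
- spatula: Bystander: wooden spatula 270 mm long, lying between the robot and the jars' side of the slab; origin about mid-length, on the underside.
- sugar_bowl: Bystander: white ceramic bowl, 90 mm diameter, 60 mm high, origin at the centre of its underside; behind, right of the dispenser.

How it is judged:
By the outcome, as a careful person would: the job done as asked, in the order asked, and still so for the second after the job is handed in, with the robot touching nothing.
It also fails if it takes over 61 s, if anything falls off the work surface, if the arm or the gripper's body presses on something with over 40 N, if the wrist force passes 120 N, or if a joint passes its speed limit or range.

## Robot

A 6-joint arm with a two-finger parallel gripper is mounted at the origin on the work surface. World frame = base frame: x ahead of the robot, y to its left, z up, the work surface at z = 0. Lengths are in m, angles in degrees, forces in N, time in s.
With the tool pointing down it reaches from about 0.4 to 0.825 m from the base axis. Payload 7 kg.
Tool frame: the origin (TCP) lies on the centre line of the jaws, within the pads' length; the fingertips stand 19 mm ahead of it and the grasp point (between the pads) is the TCP; z points along the fingers, y is the line along which they close (so a half turn about z gives the same grasp; the last joint's range is limited). The gripper opens to 88 mm and grips with 3 to 60 N. Pads are 19 mm wide; open, the fingers measure 130 mm over their backs; the gripper's body (78 mm by 193 mm) begins 47 mm behind the grasp point.
Start: joints at [90.017, 20.546, 0.682, 0, -70.136, -16.507], TCP at [0.192, 0.647, 0.246] pointing down, gripper open.
Joint ranges: [-176.03, 176.03], [-82.01, 121.73], [-58.28, 71.71], [-173.87, 95.51], [-174.79, -0.11], [-173.66, 173.66]. Speed limits (degrees/s): [136.94, 136.94, 172.46, 180, 180, 180].

## Interface

Orientations are given as [roll, pitch, yaw] about the fixed x, y, z axes, in that order (R = Rz(yaw) Ry(pitch) Rx(roll)).
In Python, from plant import get_state, capture, close_job gives the robot as it stands.
- The arm moves only by the tool apply_moves, never from a script. Its argument "targets" is a list of rows, each a list of 7 numbers: the opening, from 0 (shut) to 1 (fully open), then the shift along the tool's x, y, z normalised to -1 to 1, where 1 is 1000 mm, then the turn, a rotation vector about the tool's x, y, z normalised to -1 to 1, where 1 is 90 degrees. In form: [[claw, tx, ty, tz, ax, ay, az], ...]. A call has 1 to 20 rows; each row shifts and turns the commanded pose from where the row before left it, along the tool's axes as they then stand; what a row does not reach is not made up. A row lasts 1/12 s, in which the tool goes at most 41.7 mm and 7.16 degrees, less where a joint would pass 70% of its speed; a pose out of reach is approached as far as the arm can. A call with a number of a shift or a turn outside -1 to 1 is refused whole. A call with a gripper value outside its range is refused whole. The fingers move at their own pace and stop on an object; "newtons" is the grip in N (left out, the last holds). Time passes only in rows, so rows that do not move let the fingers close. It gives the time, the measured TCP pose, the force, the opening and the grip force at its end, in the units of the state.
- get_state(): the state, without advancing time (a new reading comes with each control period).
- capture(name): name is "side" or "top" or "wrist"; returns a dict with "frame" (400x640x3 uint8, red, green, blue), "range_z" (400x640 float32, m along the optical axis (not along the pixel's ray), 0 where there is no reading), "camera_matrix" (3x3 intrinsics, pixels), "T" (4x4, takes a point from camera to world coordinates). Camera axes: x right, y down, z forward; pixel columns grow to the right and rows downward; lengths in m; the calibration is good to about 2 mm. A picture is of the moment at which its call begins.
- close_job(): hands the job in; it is judged then, once.
The state is a dict: "time_s": time; "joints": joint angles; "qd": joint speeds; "joint_torque": joint torques, N m; "tcp_pos": TCP position; "eef_rot": TCP orientation; "contact_force": force on the tool from outside, world axes, zero at the start; "moment": the same for the moment, N m; "gripper_width": finger opening in m; "gripper_force": force on a finger pad.
Only numpy, scipy, OpenCV 4.12 (cv2) and the standard library are available. Lean on these libraries where they do the work, as an engineer would, in place of code of your own. Each camera call takes 0.05 s, during which the arm holds its last target. There are 200 camera calls.

## Working session

There is one attempt and no reset: what is moved stays moved. The work goes in short steps, Python scripts to look and compute and a tool call to move; the robot and the scene stay as the last step left them, time stands still between calls to the robot, and variables do not carry over. Pictures are saved under pics/ and viewed, at most 10 in all, crops included, and the job is handed in when it is done.

Besides the shell and the picture viewer there is one more tool, called as name([rows], argument=value, ...), one row to a line, values as JSON. apply_moves: Moves the arm, as the interface text tells. Scaled input: -1 to 1 covers 1000 mm each way for a shift and 90 degrees each way for a turn. Its arguments: {"type":"object","properties":{"targets":{"type":"array","items":{"type":"array","items":{"type":"number"}}},"newtons":{"type":"number"}},"required":["targets"]}

```bash
ls; mkdir -p pics; python3 - <<'E'
from plant import get_state,capture
import cv2,numpy as np,pickle
s=get_state();print(s)
for n in("side","top"):
    c=capture(n);pickle.dump(c,open(n+".pkl","wb"));cv2.imwrite(f"pics/{n}0.png",c["frame"][:,:,::-1]);print(n,c["T"].round(3).tolist(),c["camera_matrix"].tolist())
E
```

```text
pics
{'time_s': 0.0, 'joints': array([ 9.00178598e+01,  2.05921916e+01,  6.33056536e-01, -2.14535775e-02,
       -7.01361229e+01, -1.65074062e+01]), 'qd': array([-0.07711151, -0.00632111,  0.04372895,  0.01453767,  0.04303259,
        0.02993857]), 'joint_torque': array([-1.24635430e-03, -5.82716024e+01,  2.93052703e+01,  6.99711710e+00,
        6.86164465e-03, -1.74298307e-04]), 'tcp_pos': array([0.19147195, 0.64678395, 0.24460449]), 'eef_rot': array([ 1.79902937e+02, -7.73301259e-03, -1.64968463e+01]), 'contact_force': array([ 0.09412458, -0.11101802, -0.23822566]), 'moment': array([0.02514583, 0.0280944 , 0.00166103]), 'gripper_force': 0.0, 'gripper_width': 0.08775539614857043}
side [[0.802, -0.412, 0.433, 0.144], [-0.597, -0.544, 0.59, -0.486], [-0.007, -0.731, -0.682, 0.787], [0.0, 0.0, 0.0, 1.0]] [[368.162469104893, 0.0, 318.17439984593767], [0.0, 368.162469104893, 197.74192902703672], [0.0, 0.0, 1.0]]
top [[-0.011, -0.99, 0.138, 0.384], [-1.0, 0.011, -0.002, 0.064], [0.001, -0.138, -0.99, 1.356], [0.0, 0.0, 0.0, 1.0]] [[474.5340806850709, 0.0, 321.77646949916243], [0.0, 474.5340806850709, 204.0420627649028], [0.0, 0.0, 1.0]]
```

View pics/top0.png

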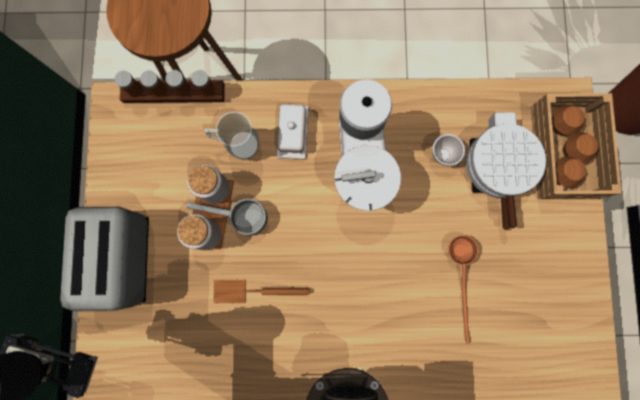

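View pics/side0.png

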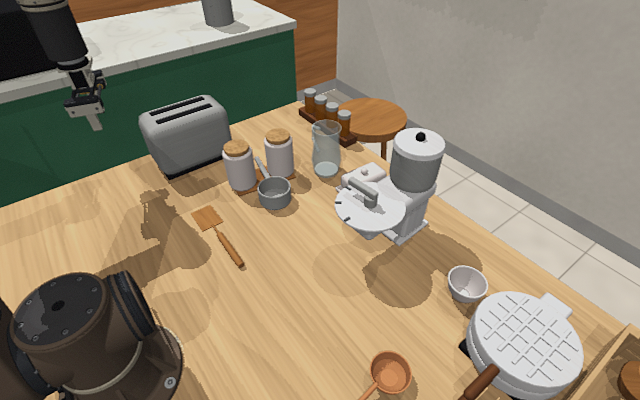

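The top view shows the pan at (248,217) with its handle between the jars at (205,182) and (197,232). The dispenser dial is at (368,178), the lever points left and the tank is at (365,105). The dispenser front faces the robot. Next I'll measure from depth.

```bash
cat > h.py <<'E'
import numpy as np,cv2
from scipy.optimize import least_squares
def cloud(c):
    z=c["range_z"];K=c["camera_matrix"];v,u=np.indices(z.shape)
    p=np.stack([(u-K[0,2])/K[0,0]*z,(v-K[1,2])/K[1,1]*z,z],-1)@c["T"][:3,:3].T+c["T"][:3,3]
    p[z==0]=np.nan;return p
def pix(c,X):
    q=(np.asarray(X)-c["T"][:3,3])@c["T"][:3,:3];q=q@c["camera_matrix"].T;return q[...,:2]/q[...,2:]
def sel(p,ctr,r,z0,z1):
    P=p.reshape(-1,3);m=(np.hypot(P[:,0]-ctr[0],P[:,1]-ctr[1])<r)&(P[:,2]>z0)&(P[:,2]<z1);return P[m]
def mec(P):
    (x,y),r=cv2.minEnclosingCircle((P[:,:2]*1000).astype(np.float32));return round(x,1),round(y,1),round(r,1),len(P),round(np.median(P[:,2])*1000,1)
E
python3 - <<'E'
import pickle;from h import *
for n in("top","side"):
    c=pickle.load(open(n+".pkl","rb"));p=cloud(c);print(n)
    if n=="top":
        for k,(u,v) in dict(pan=(248,217),j1=(205,182),j2=(197,232),dial=(385,195),tank=(360,95),handle=(205,208),lever=(350,177),slab=(300,250),bowl=(448,150),spat=(230,291)).items(): print(k,p[v,u].round(3))
        R={k:p[v,u] for k,(u,v) in dict(pan=(248,217),j1=(205,182),j2=(197,232),dial=(368,178),tank=(365,105)).items()}
    for k,z0,z1,r in(("pan",.045,.065,.07),("j1",.142,.162,.06),("j2",.142,.162,.06),("dial",.173,.187,.11),("tank",.295,.32,.09)):
        print(k,mec(sel(p,R[k],r,z0,z1)))
    L=sel(p,R["dial"],.085,.216,.23);print("lever",len(L),cv2.minAreaRect((L[:,:2]*1000).astype(np.float32)))
    H=sel(p,R["pan"]+[.0,.09,0],.08,.045,.06)
    H=H[np.hypot(*(H[:,:2]-R["pan"][:2]).T)>.06]
    print("handle",len(H),cv2.minAreaRect((H[:,:2]*1000).astype(np.float32)) if len(H)>3 else 0, cv2.fitLine(H[:,:2].astype(np.float32),cv2.DIST_L2,0,.01,.01).ravel() if len(H)>3 else 0)
E
```

```text
top
pan [0.536 0.273 0.007]
j1 [0.613 0.363 0.149]
j2 [0.483 0.378 0.156]
dial [ 0.568 -0.097  0.181]
tank [ 0.787 -0.03   0.296]
handle [0.558 0.386 0.05 ]
lever [ 0.607 -0.007  0.224]
slab [ 0.441  0.125 -0.004]
bowl [ 0.726 -0.308  0.009]
spat [ 0.328  0.322 -0.   ]
pan (535.9, 279.7, 62.4, 261, np.float64(53.8))
j1 (618.9, 371.1, 38.3, 674, np.float64(152.2))
j2 (488.6, 391.2, 40.2, 705, np.float64(152.3))
dial (623.1, -50.7, 93.3, 3222, np.float64(180.5))
tank (766.6, -41.3, 57.3, 575, np.float64(296.7))
lever 232 ((610.5839233398438, -27.159954071044922), (17.25012969970703, 83.28205871582031), 7.817640781402588)
handle 275 ((526.3744506835938, 362.9965515136719), (132.25462341308594, 118.39369201660156), 18.518983840942383) [0.44022906 0.8978855  0.5522786  0.37782294]
side
pan (531.8, 279.1, 63.0, 272, np.float64(52.8))
j1 (618.5, 369.8, 39.4, 325, np.float64(152.8))
j2 (487.1, 392.2, 39.4, 359, np.float64(152.7))
dial (621.7, -50.9, 93.7, 2613, np.float64(180.6))
tank (769.4, -45.7, 38.3, 289, np.float64(296.5))
lever 222 ((609.4708251953125, -28.556354522705078), (17.596511840820312, 84.30672454833984), 8.516885757446289)
handle 242 ((526.8906860351562, 360.65045166015625), (133.27432250976562, 116.77935028076172), 19.121503829956055) [0.9943844  0.10582836 0.5420914  0.36404026]
```

```bash
cat >> h.py <<'E'
def circ(P,r,x0):
    s=least_squares(lambda q:np.hypot(P[:,0]-q[0],P[:,1]-q[1])-r,x0[:2],loss="soft_l1",f_scale=.002);return s.x
def pan_fit(p,c0):
    c0=np.array(c0[:2])
    for _ in range(4):
        P=sel(p,c0,.056,.049,.06);P=P[np.hypot(*(P[:,:2]-c0).T)>.036]
        c0=circ(P,.048,c0)
    H=sel(p,c0,.18,.045,.058);H=H[np.hypot(*(H[:,:2]-c0).T)>.06]
    return c0,len(P),H
def hdir(H,c,guess,tol=.4):
    a=np.arctan2(H[:,1]-c[1],H[:,0]-c[0]);d=(a-guess+np.pi)%(2*np.pi)-np.pi
    for t in(tol,.2,.13): m=abs(d-np.median(d[abs(d)<tol]))<t
    H=H[m];return np.median(a[m]),np.hypot(*(H[:,:2]-c).T).max(),len(H)
E
python3 - <<'E'
import pickle;from h import *
for n in("top","side"):
    c=pickle.load(open(n+".pkl","rb"));p=cloud(c);print(n)
    q,k,H=pan_fit(p,(.535,.275));a=hdir(H,q,1.38,.25);print("pan",q.round(4),k,"handle deg",np.degrees(a[0]),a[1:])
    D=sel(p,(.615,-.05),.11,.177,.1845);print("dial",mec(D))
    m=((D[:,:2]*1000).astype(int)-[480,-190]);I=np.zeros((300,300),np.uint8);I[m[:,0],m[:,1]]=255
    h=cv2.convexHull((D[:,:2]*1000).astype(np.float32));print("ellipse",cv2.fitEllipse(h))
    L=sel(p,(.61,-.03),.085,.217,.23);print("lever",cv2.fitLine(L[:,:2].astype(np.float32),cv2.DIST_HUBER,0,.01,.01).ravel())
    T=sel(p,(.768,-.043),.09,.29,.302);print("tank",mec(T),circ(cv2.convexHull((T[:,:2]).astype(np.float32))[:,0],.06,(.768,-.043)))
    # head side faces
    P=sel(p,(.7,-.05),.16,.135,.176);print("head z",P[:,:2].min(0),P[:,:2].max(0))
    P=sel(p,(.768,-.043),.09,.2,.29);print("tankwall",circ(P,.062,(.768,-.043)),len(P))
c=pickle.load(open("top.pkl","rb"));f=c["frame"][60:260,300:440];cv2.imwrite("pics/disp.png",cv2.resize(f[:,:,::-1],None,fx=3,fy=3,interpolation=2))
E
```

```text
top
pan [0.5322 0.2683] 180 handle deg 78.25763575097866 (np.float64(0.17540002898640575), 233)
dial (626.4, -50.8, 96.5, 2822, np.float64(180.6))
ellipse ((624.2620239257812, -52.1654052734375), (166.67469787597656, 192.6656494140625), 92.09513854980469)
lever [ 0.12988457 -0.9915291   0.60870874 -0.0218548 ]
tank (767.0, -43.2, 58.9, 1581, np.float64(293.7)) [ 0.76664488 -0.04260132]
head z [ 0.54181455 -0.13736832] [0.79805133 0.02000472]
tankwall [ 0.77104874 -0.04394737] 778
side
pan [0.5313 0.2668] 184 handle deg 78.94186955873589 (np.float64(0.1751088814162993), 115)
dial (626.3, -54.4, 97.9, 2460, np.float64(180.7))
ellipse ((622.9695434570312, -54.5665168762207), (163.96031188964844, 196.11460876464844), 89.5213851928711)
lever [ 0.14194576 -0.9898744   0.6067313  -0.03092811]
tank (767.9, -43.3, 58.9, 988, np.float64(293.2)) [ 0.7684301  -0.04345659]
head z [ 0.55097443 -0.13499071] [0.81185613 0.00634978]
tankwall [ 0.77086743 -0.04110606] 1575
```

View pics/disp.png

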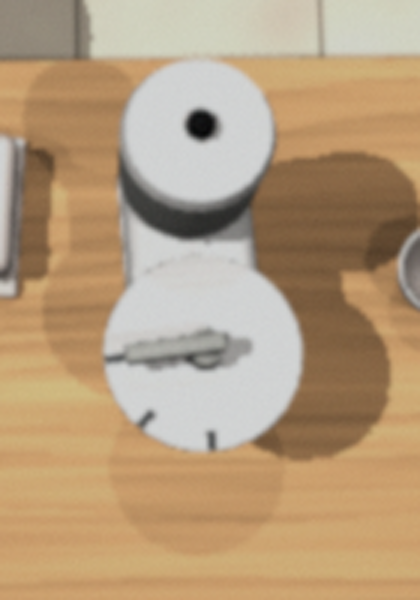

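The crop shows the lever pointing left, still close to the closed mark. The three marks are at crop positions (115,357), (147,419) and (212,440). I'll fit the dial centre and yaw from these.

```bash
python3 - <<'E'
import pickle;from h import *
C=[]
for n in("top","side"):
    c=pickle.load(open(n+".pkl","rb"));p=cloud(c)
    D=sel(p,(.615,-.05),.13,.177,.1845)[:,:2];h=cv2.convexHull((D*1000).astype(np.float32))[:,0]/1000
    h=h[h[:,0]<.64];x=circ(h,.084,(.62,-.05));C.append(x);print(n,x.round(4),((np.hypot(*(h-x).T)-.084)*1000).round(1))
    L=sel(p,(.61,-.03),.085,.217,.23);f=cv2.fitLine(L[:,:2].astype(np.float32),cv2.DIST_HUBER,0,.01,.01).ravel();print("lever dist from axis mm",1000*np.cross(f[:2],x-f[2:]), np.degrees(np.arctan2(-f[1],-f[0])))
    s=((L[:,:2]-x)@-f[:2]);print("ext",s.min(),s.max())
    if n=="top":
        K=c["camera_matrix"]
        for u,v in((338.3,179),(349,199.7),(370.7,206.7)):
            d=c["T"][:3,:3]@np.array([(u-K[0,2])/K[0,0],(v-K[1,2])/K[1,1],1]);t=(.18-c["T"][2,3])/d[2];w=(c["T"][:3,3]+t*d)[:2]-x
            print("mark",np.degrees(np.arctan2(w[1],w[0])),np.hypot(*w))
x=np.mean(C,0);print(x)
for T in((.7710,-.0425),(.7677,-.043)): print("yaw",np.degrees(np.arctan2(T[1]-x[1],T[0]-x[0])),np.hypot(T[0]-x[0],T[1]-x[1]))
E
```

```text
top [ 0.6143 -0.0529] [-0.3 -0.8 -0.8 -0.7 -0.3 -0.5 -0.4 -0.4 -0.2 -0.1  0.3  0.1  0.6 -0.4
  0.3  0.6  0.3 -0.4  0.3  0.2  0.   0.   0.2  0.1 -0.9 -0.5  0.  -0.7
 -0.6 -0.4 -0.3 -0.1 -1.2]
lever dist from axis mm 1.4946187033651888 97.46291
ext -0.015689233498769942 0.06760875812299033
mark 92.8221062786169 0.07227178217682455
mark 140.75947493309084 0.07308936132415235
mark -174.14555342568218 0.07531043339984135
side [ 0.6133 -0.0537] [-0.6  1.5 -0.3 -0.8 -0.3 -1.1 -1.3 -0.6  0.5 -0.7  0.9  0.8  0.2  1.1
  0.7  0.2 -0.1 -0.5 -0.8 -0.7 -0.3 -0.9 -0.8]
lever dist from axis mm 3.2489251644029924 98.160446
ext -0.016752902972403397 0.06753134113064216
[ 0.61377674 -0.05326947]
yaw 3.918520783692442 0.15759167401978239
yaw 3.8170081995154628 0.15426546185269327<stdin>:7: DeprecationWarning: Arrays of 2-dimensional vectors are deprecated. Use arrays of 3-dimensional vectors instead. (deprecated in NumPy 2.0)
```

apply_moves([
  [1, 0, 0, 0, 0, 0, -0.057],
  [1, 0.0227, 0.0196, 0, 0, 0, 0],
  [1, 0.0227, 0.0196, 0, 0, 0, 0],
  [1, 0.0227, 0.0196, 0, 0, 0, 0],
  [1, 0.0227, 0.0196, 0, 0, 0, 0],
  [1, 0.0227, 0.0196, 0, 0, 0, 0],
  [1, 0.0227, 0.0196, 0, 0, 0, 0],
  [1, 0.0227, 0.0196, 0, 0, 0, 0],
  [1, 0.0227, 0.0196, 0, 0, 0, 0],
  [1, 0.0227, 0.0196, 0, 0, 0, 0],
  [1, 0.0227, 0.0196, 0, 0, 0, 0],
  [1, 0.0227, 0.0196, 0, 0, 0, 0],
  [1, 0.0227, 0.0196, 0, 0, 0, 0],
  [1, 0.0227, 0.0196, 0, 0, 0, 0],
  [1, 0.0227, 0.0196, 0, 0, 0, 0],
  [1, 0.0227, 0.0196, 0, 0, 0, 0],
  [1, 0.0227, 0.0196, 0, 0, 0, 0],
  [1, 0.0227, 0.0196, 0, 0, 0, 0],
  [1, 0.0227, 0.0196, 0, 0, 0, 0],
  [1, 0, 0, 0, 0, 0, 0],
])

```text
time_s: 1.77
tcp_pos: [0.5245, 0.2174, 0.245]
eef_rot: [179.9, 0.0, -11.5]
contact_force: [-0.1, 0.5, -1.2]
gripper_width: 0.0878
gripper_force: 0.0
```

```bash
cat >> h.py <<'E'
def go(x,y,z,psi=None):
    from plant import get_state
    s=get_state();p=s["tcp_pos"];w=s["eef_rot"][2]
    dy=0 if psi is None else (psi-w+180)%360-180
    a=np.radians(w+dy);d=np.array([x,y,z])-p
    print("tcp",p.round(4),"rot",s["eef_rot"].round(2),"j",s["joints"].round(1),"| turn az",round(-dy/90,4),"(%.1f deg)"%dy,"then shift",np.round([d[0]*np.cos(a)+d[1]*np.sin(a),d[0]*np.sin(a)-d[1]*np.cos(a),-d[2]],4))
E
python3 - <<'E'
from h import *;from plant import *
c=capture("wrist");cv2.imwrite("pics/w1.png",c["frame"][:,:,::-1]);p=cloud(c)
q,k,H=pan_fit(p,(.532,.2675));print(q,k,len(H))
try: a=hdir(H,q,1.38,.25);print(np.degrees(a[0]),a[1:])
except Exception as e: print(e)
for th in(78.6,):
    g=q-.048*np.array([np.cos(np.radians(th)),np.sin(np.radians(th))]);go(*g,.045,th-90)
E
```

```text
[0.53210402 0.26777923] 1702 2684
78.54054433636105 (np.float64(0.17420577248088395), 1753)
tcp [0.5236 0.2187 0.2449] rot [ 1.7994e+02  4.0000e-02 -1.1560e+01] j [ 42.4  10.5 -13.2  -0.  -66.4  36. ] | turn az -0.0018 (0.2 deg) then shift [-0.0014 -0.0018  0.1999]
```

View pics/w1.png

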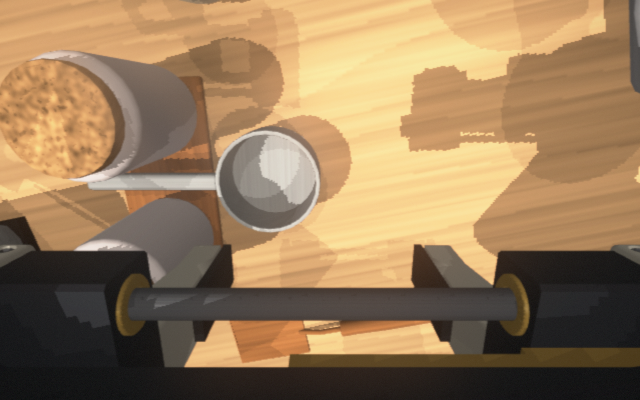

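The wrist view shows the pan rim around (268,180) and the handle running left between the jars, which agrees with the fit. I'll go down onto the far rim and grip.

apply_moves([
  [1, -0.0014, -0.0018, 0, 0, 0, 0],
  [1, 0, 0, 0.025, 0, 0, 0],
  [1, 0, 0, 0.025, 0, 0, 0],
  [1, 0, 0, 0.025, 0, 0, 0],
  [1, 0, 0, 0.025, 0, 0, 0],
  [1, 0, 0, 0.025, 0, 0, 0],
  [1, 0, 0, 0.025, 0, 0, 0],
  [1, 0, 0, 0.02, 0, 0, 0],
  [1, 0, 0, 0.02, 0, 0, 0],
  [1, 0, 0, 0.01, 0, 0, 0],
  [0, 0, 0, 0, 0, 0, 0],
  [0, 0, 0, 0, 0, 0, 0],
  [0, 0, 0, 0, 0, 0, 0],
  [0, 0, 0, 0, 0, 0, 0],
  [0, 0, 0, 0, 0, 0, 0],
  [0, 0, 0, 0, 0, 0, 0],
  [0, 0, 0, 0, 0, 0, 0],
  [0, 0, 0, 0, 0, 0, 0],
], newtons=35)

```text
time_s: 3.32
tcp_pos: [0.5218, 0.2229, 0.0459]
eef_rot: [-180.0, -0.0, -11.4]
contact_force: [-0.6, 0.5, -1.2]
gripper_width: 0.0393
gripper_force: 0.0
```

apply_moves([
  [0, 0, 0, 0, 0, 0, 0],
  [0, 0, 0, 0, 0, 0, 0],
  [0, 0, 0, 0, 0, 0, 0],
  [0, 0, 0, 0, 0, 0, 0],
  [0, 0, 0, 0, 0, 0, 0],
  [0, 0, 0, 0, 0, 0, 0],
  [0, 0, 0, 0, 0, 0, 0],
  [0, 0, 0, 0, 0, 0, 0],
  [0, 0, 0, 0, 0, 0, 0],
  [0, 0, 0, 0, 0, 0, 0],
  [0, 0, 0, 0, 0, 0, 0],
  [0, 0, 0, 0, 0, 0, 0],
  [0, 0, 0, -0.005, 0, 0, 0],
  [0, 0, 0, -0.005, 0, 0, 0],
  [0, 0, 0, 0, 0, 0, 0],
])

```text
time_s: 4.57
tcp_pos: [0.5213, 0.2226, 0.0558]
eef_rot: [179.9, 0.0, -11.4]
contact_force: [0.1, 0.4, -5.4]
gripper_width: 0.0042
gripper_force: 35.0
```

```bash
python3 - <<'E'
from h import *
go(.5223-.035,.2203-.217,.055)
go(.44,.03,.055)
E
```

```text
tcp [0.5213 0.2226 0.0558] rot [ 1.7995e+02  4.0000e-02 -1.1360e+01] j [ 42.9  21.7 -26.1  -0.  -42.3  35.7] | turn az 0.0 (0.0 deg) then shift [0.0099 0.2217 0.0008]
tcp [0.5213 0.2226 0.0558] rot [ 1.7995e+02  4.0000e-02 -1.1360e+01] j [ 42.9  21.7 -26.1  -0.  -42.3  35.7] | turn az 0.0 (0.0 deg) then shift [-0.0417  0.2048  0.0008]
```

apply_moves([
  [0, 0.0005, 0.01, 0, 0, 0, 0],
  [0, 0.0005, 0.02, 0, 0, 0, 0],
  [0, 0.0005, 0.02, 0, 0, 0, 0],
  [0, 0.0005, 0.02, 0, 0, 0, 0],
  [0, 0.0005, 0.02, 0, 0, 0, 0],
  [0, 0.0005, 0.02, 0, 0, 0, 0],
  [0, 0, 0.02, 0, 0, 0, 0],
  [0, 0, 0.02, 0, 0, 0, 0],
  [0, -0.012, 0.015, 0, 0, 0, 0],
  [0, -0.012, 0.015, 0, 0, 0, 0],
  [0, -0.012, 0.015, 0, 0, 0, 0],
  [0, -0.008, 0.01, 0, 0, 0, 0],
  [0, 0, 0, 0, 0, 0, 0],
  [0, 0, 0, 0.005, 0, 0, 0],
  [0, 0, 0, 0.004, 0, 0, 0],
  [0, 0, 0, 0.001, 0, 0, 0],
  [0, 0, 0, 0, 0, 0, 0],
])

```text
time_s: 5.98
tcp_pos: [0.4418, 0.03, 0.0457]
eef_rot: [180.0, -0.0, -11.3]
contact_force: [-1.0, -4.5, 6.4]
gripper_width: 0.0037
gripper_force: 35.0
```

```bash
python3 - <<'E'
from h import *;from plant import *
print(get_state()["contact_force"])
c=capture("side");cv2.imwrite("pics/s1.png",c["frame"][:,:,::-1])
E
```

```text
[-1.04082615 -4.54139093  6.36405862]
```

View pics/s1.png

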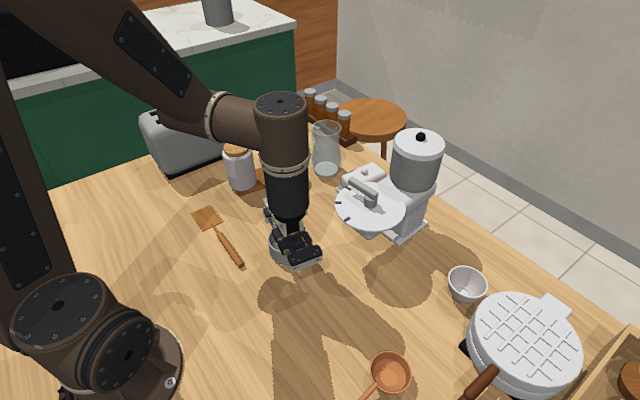

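The picture shows the pan at about (285,245), standing on the slab well clear of the jars and still held at the rim. I'll release it and rise.

apply_moves([
  [0.5, 0, 0, 0, 0, 0, 0],
  [0.5, 0, 0, 0, 0, 0, 0],
  [0.5, 0, 0, 0, 0, 0, 0],
  [0.5, 0, 0, 0, 0, 0, 0],
  [0.5, 0, 0, 0, 0, 0, 0],
  [0.5, 0, 0, 0, 0, 0, 0],
  [0.5, 0, 0, -0.01, 0, 0, 0],
  [0.5, 0, 0, -0.02, 0, 0, 0],
  [0.5, 0, 0, -0.02, 0, 0, 0],
  [0.5, 0, 0, -0.025, 0, 0, 0],
  [0.5, 0, 0, -0.025, 0, 0, 0],
  [0.5, 0, 0, -0.025, 0, 0, 0],
  [0.5, 0, 0, -0.025, 0, 0, 0],
  [0.5, 0, 0, 0, 0, 0, 0],
])

```text
time_s: 7.2
tcp_pos: [0.4436, 0.0308, 0.2004]
eef_rot: [-179.8, -0.4, -11.3]
contact_force: [-0.0, 0.8, -0.4]
gripper_width: 0.0436
gripper_force: 0.0
```

```bash
python3 - <<'E'
from h import *;from plant import *
for n in("wrist","side","top"):
    c=capture(n);p=cloud(c)
    try:
        q,k,H=pan_fit(p,(.45,.078));a=hdir(H,q,1.38,.3);print(n,q,k,np.degrees(a[0]),a[1:])
        P=sel(p,q,.04,-.01,.03);print("floor z",np.median(P[:,2]))
        g=q+.15*np.array([np.cos(a[0]),np.sin(a[0])]);print(g);go(*g,.195,np.degrees(a[0])-180)
    except Exception as e: print(n,e)
E
```

```text
wrist [0.45216218 0.07461509] 2142 78.39096706510907 (np.float64(0.17497491391527045), 2571)
floor z 0.005386555061952597
[0.48234704 0.22154662]
tcp [0.4426 0.0306 0.1981] rot [-179.81   -0.26  -11.34] j [ 29.6   0.3 -31.3   0.  -58.   49. ] | turn az 1.003 (-90.3 deg) then shift [-0.195  -0.0005  0.0031]
side [0.45153457 0.07413117] 232 79.22841405819338 (np.float64(0.17472458771972973), 172)
floor z 0.00584462245017503
[0.4795687  0.22148818]
tcp [0.4416 0.0303 0.1965] rot [-1.7989e+02 -1.2000e-01 -1.1360e+01] j [ 29.6   0.4 -31.5  -0.  -58.   49. ] | turn az 0.9935 (-89.4 deg) then shift [-0.1949 -0.0016  0.0015]
top [0.45  0.078] 0 77.33148222798961 (np.float64(0.17255646130599334), 165)
floor z nan
[0.48289652 0.22434828]
tcp [0.4409 0.03   0.1954] rot [-1.7996e+02 -1.0000e-02 -1.1370e+01] j [ 29.6   0.5 -31.6  -0.  -57.9  49. ] | turn az 1.0144 (-91.3 deg) then shift [-0.1988  0.0016  0.0004]
  return _methods._mean(a, axis=axis, dtype=dtype,
  ret = ret.dtype.type(ret / rcount)
```

apply_moves([
  [0.5, 0, 0, 0, 0, 0, 0.077],
  [0.5, 0, 0, 0, 0, 0, 0.077],
  [0.5, 0, 0, 0, 0, 0, 0.077],
  [0.5, 0, 0, 0, 0, 0, 0.077],
  [0.5, 0, 0, 0, 0, 0, 0.077],
  [0.5, 0, 0, 0, 0, 0, 0.077],
  [0.5, 0, 0, 0, 0, 0, 0.077],
  [0.5, 0, 0, 0, 0, 0, 0.077],
  [0.5, 0, 0, 0, 0, 0, 0.077],
  [0.5, 0, 0, 0, 0, 0, 0.077],
  [0.5, 0, 0, 0, 0, 0, 0.077],
  [0.5, 0, 0, 0, 0, 0, 0.077],
  [0.5, 0, 0, 0, 0, 0, 0.077],
  [0.5, -0.039, 0, 0, 0, 0, 0],
  [0.5, -0.039, 0, 0, 0, 0, 0],
  [0.5, -0.039, 0, 0, 0, 0, 0],
  [0.5, -0.039, 0, 0, 0, 0, 0],
  [0.5, -0.039, 0, 0, 0, 0, 0],
  [0.5, 0, 0, 0, 0, 0, 0],
  [0.5, 0, 0, 0, 0, 0, 0],
])

```text
time_s: 9.02
tcp_pos: [0.4793, 0.2225, 0.1934]
eef_rot: [179.9, -0.2, -101.3]
contact_force: [0.2, -0.4, -0.6]
gripper_width: 0.044
gripper_force: 0.0
```

```bash
python3 - <<'E'
from h import *;from plant import *
a=np.radians(78.6);go(.4519+.15*np.cos(a),.0744+.15*np.sin(a),.045,-101.4)
E
```

```text
tcp [0.4793 0.2225 0.1934] rot [ 1.7988e+02 -1.6000e-01 -1.0132e+02] j [ 46.2   9.3 -21.9  -0.  -59.  -57.5] | turn az 0.0009 (-0.1 deg) then shift [ 0.0006 -0.0024  0.1484]
```

apply_moves([
  [0.5, 0, -0.0024, 0.02, 0, 0, 0],
  [0.5, 0, 0, 0.03, 0, 0, 0],
  [0.5, 0, 0, 0.03, 0, 0, 0],
  [0.5, 0, 0, 0.03, 0, 0, 0],
  [0.5, 0, 0, 0.025, 0, 0, 0],
  [0.5, 0, 0, 0.013, 0, 0, 0],
  [0, 0, 0, 0, 0, 0, 0],
  [0, 0, 0, 0, 0, 0, 0],
  [0, 0, 0, 0, 0, 0, 0],
  [0, 0, 0, 0, 0, 0, 0],
  [0, 0, 0, 0, 0, 0, 0],
  [0, 0, 0, 0, 0, 0, 0],
  [0, 0, 0, 0, 0, 0, 0],
  [0, 0, 0, 0, 0, 0, 0],
  [0, 0, 0, 0, 0, 0, 0],
], newtons=45)

```text
time_s: 10.27
tcp_pos: [0.4827, 0.2212, 0.0482]
eef_rot: [-179.9, 0.1, -101.4]
contact_force: [0.4, 2.2, 3.6]
gripper_width: 0.0154
gripper_force: 45.0
```

```bash
python3 - <<'E'
from h import *;from plant import *
s=get_state();print(s["tcp_pos"],s["eef_rot"],s["contact_force"],s["joints"].round(1))
N=18;ps0=s["eef_rot"][2];r=np.radians
c0=s["tcp_pos"][:2]+.15*np.array([np.cos(r(ps0)),np.sin(r(ps0))]);c1=np.array([.585,.10]);print("centre",c0)
ps1=4.4
f=np.linspace(0,1,N+1);ps=ps0+f*(ps1-ps0);T=c0+f[:,None]*(c1-c0)-.15*np.c_[np.cos(r(ps)),np.sin(r(ps))]
print("turn",-(ps1-ps0)/N/90,np.hypot(*T.T).min())
for i in range(N):
    d=T[i+1]-T[i];a=r(ps[i]);print([0,round(d[0]*np.cos(a)+d[1]*np.sin(a),4),round(d[0]*np.sin(a)-d[1]*np.cos(a),4)],end=" ")
E
```

```text
[0.48269229 0.22121915 0.04816457] [-1.79941933e+02  7.91800494e-02 -1.01432452e+02] [0.43788522 2.15056133 3.57247257] [ 45.8  19.5 -31.2   0.  -39.2 -57.2]
centre [0.45296042 0.07419529]
turn -0.06532867397442357 0.43678973862532094
[0, np.float64(-0.0021), np.float64(0.0085)] [0, np.float64(-0.0013), np.float64(0.0082)] [0, np.float64(-0.0006), np.float64(0.008)] [0, np.float64(0.0002), np.float64(0.0079)] [0, np.float64(0.0009), np.float64(0.0079)] [0, np.float64(0.0017), np.float64(0.0079)] [0, np.float64(0.0024), np.float64(0.0081)] [0, np.float64(0.0032), np.float64(0.0083)] [0, np.float64(0.0039), np.float64(0.0086)] [0, np.float64(0.0046), np.float64(0.0089)] [0, np.float64(0.0052), np.float64(0.0093)] [0, np.float64(0.0058), np.float64(0.0098)] [0, np.float64(0.0063), np.float64(0.0104)] [0, np.float64(0.0068), np.float64(0.011)] [0, np.float64(0.0073), np.float64(0.0116)] [0, np.float64(0.0076), np.float64(0.0123)] [0, np.float64(0.0079), np.float64(0.013)] [0, np.float64(0.0081), np.float64(0.0137)]
```

apply_moves([
  [0, -0.0021, 0.0085, 0, 0, 0, -0.0653],
  [0, -0.0013, 0.0082, 0, 0, 0, -0.0653],
  [0, -0.0006, 0.008, 0, 0, 0, -0.0653],
  [0, 0.0002, 0.0079, 0, 0, 0, -0.0653],
  [0, 0.0009, 0.0079, 0, 0, 0, -0.0653],
  [0, 0.0017, 0.0079, 0, 0, 0, -0.0653],
  [0, 0.0024, 0.0081, 0, 0, 0, -0.0653],
  [0, 0.0032, 0.0083, 0, 0, 0, -0.0653],
  [0, 0.0039, 0.0086, 0, 0, 0, -0.0653],
  [0, 0.0046, 0.0089, 0, 0, 0, -0.0653],
  [0, 0.0052, 0.0093, 0, 0, 0, -0.0653],
  [0, 0.0058, 0.0098, 0, 0, 0, -0.0653],
  [0, 0.0063, 0.0104, 0, 0, 0, -0.0653],
  [0, 0.0068, 0.011, 0, 0, 0, -0.0653],
  [0, 0.0073, 0.0116, 0, 0, 0, -0.0653],
  [0, 0.0076, 0.0123, 0, 0, 0, -0.0653],
  [0, 0.0079, 0.013, 0, 0, 0, -0.0653],
  [0, 0.0081, 0.0137, 0, 0, 0, -0.0653],
  [0, 0, 0, 0, 0, 0, 0],
])

```text
time_s: 11.85
tcp_pos: [0.4346, 0.0862, 0.0475]
eef_rot: [180.0, 0.1, 4.7]
contact_force: [-3.0, 1.9, 4.5]
gripper_width: 0.0155
gripper_force: 45.1
```

```bash
python3 - <<'E'
from h import *;from plant import *
for n in("side","wrist"):
    c=capture(n);p=cloud(c)
    try:
        q,k,H=pan_fit(p,(.585,.10));a=hdir(H,q,np.pi,.4);print(n,q,k,np.degrees(a[0]),a[1:])
        P=sel(p,q,.055,.048,.07);B=cv2.fitEllipse;A=np.c_[P[:,:2]-q,np.ones(len(P))];print("rim plane",np.linalg.lstsq(A,P[:,2],rcond=None)[0])
    except Exception as e: print(n,e)
cv2.imwrite("pics/w2.png",c["frame"][:,:,::-1]);go(.464,-.0643,.046,4.4);print(get_state()["contact_force"])
E
```

```text
side [0.58036922 0.09832514] 220 -173.20960368487434 (np.float64(0.1739857967011502), 61)
rim plane [0.00173877 0.00639954 0.0536198 ]
wrist [0.5799058  0.09879564] 3430 -174.64705618931285 (np.float64(0.17311399902305827), 9805)
rim plane [0.25775251 0.02202597 0.0657308 ]
tcp [0.4347 0.0873 0.0477] rot [1.80e+02 2.00e-02 4.31e+00] j [ 37.   12.7 -42.1  -0.  -35.2  57.3] | turn az -0.001 (0.1 deg) then shift [0.0176 0.1534 0.0017]
[-1.84686255  1.18303352  4.82316524]
```

View pics/w2.png

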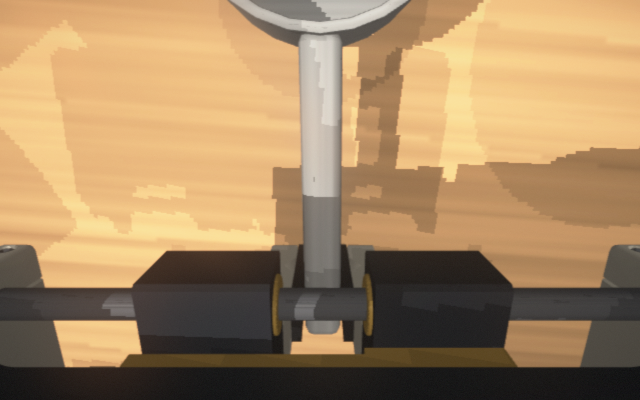

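The wrist view shows the handle at (320,200), centred in the jaws and square to them, with the pan ahead and level. I'll slide it in sideways.

apply_moves([
  [0, 0.0018, 0.0128, 0, 0, 0, 0],
  [0, 0.0018, 0.0128, 0, 0, 0, 0],
  [0, 0.0018, 0.0128, 0, 0, 0, 0],
  [0, 0.0018, 0.0128, 0, 0, 0, 0],
  [0, 0.0018, 0.0128, 0, 0, 0, 0],
  [0, 0.0018, 0.0128, 0, 0, 0, 0],
  [0, 0.0018, 0.0128, 0, 0, 0, 0],
  [0, 0.0018, 0.0128, 0, 0, 0, 0],
  [0, 0.0018, 0.0128, 0, 0, 0, 0],
  [0, 0.0018, 0.0128, 0, 0, 0, 0],
  [0, 0.0018, 0.0128, 0, 0, 0, 0],
  [0, 0.0018, 0.0128, 0, 0, 0, 0],
  [0, 0, 0, 0, 0, 0, 0],
  [0, 0, 0, 0, 0, 0, 0],
])

```text
time_s: 13.12
tcp_pos: [0.4687, -0.0638, 0.0478]
eef_rot: [180.0, -0.1, 4.3]
contact_force: [2.1, -2.2, 1.2]
gripper_width: 0.0156
gripper_force: 45.0
```

```bash
python3 - <<'E'
from h import *;from plant import *
for n in("side","wrist"):
    c=capture(n);p=cloud(c);cv2.imwrite(f"pics/{n}3.png",c["frame"][:,:,::-1])
    a=np.radians(4.3);R=np.array([[np.cos(a),np.sin(a)],[-np.sin(a),np.cos(a)]])
    # points in dispenser frame below the head
    P=p.reshape(-1,3);L=np.c_[(P[:,:2]-[.6135,-.053])@R.T,P[:,2]]
    m=(L[:,2]>.02)&(L[:,2]<.0535)&(abs(L[:,1])<.06)&(abs(L[:,0])<.07);W=L[m];print(n,len(W),W.min(0),W.max(0), circ(W[W[:,0]<0.0],.05,(0,0)))
    m=(L[:,2]>.06)&(L[:,2]<.12)&(abs(L[:,1])<.03)&(abs(L[:,0])<.03);S=L[m];print("spout pts",len(S),S.min(0) if len(S) else 0,S.max(0) if len(S) else 0)
s=get_state();print(s["tcp_pos"],s["eef_rot"],s["contact_force"])
E
```

```text
side 424 [-0.06788736 -0.05177673  0.02002109] [0.04935396 0.04590166 0.05346779] [ 0.00264295 -0.00144467]
spout pts 0 0 0
wrist 4035 [-0.06992974 -0.03229882  0.02002489] [-0.03692137  0.02991569  0.05349115] [-0.00538187 -0.00769595]
spout pts 0 0 0
[ 0.46858715 -0.0633516   0.04779631] [ 1.79993987e+02 -7.10362304e-02  4.31427741e+00] [ 3.49136105 -1.96835913  2.47200892]
```

View pics/side3.png

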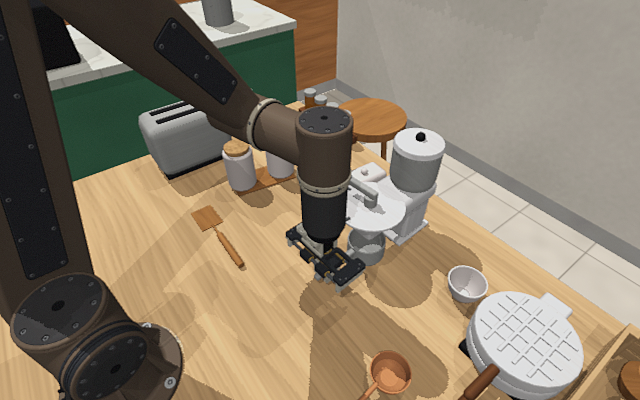

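The picture shows the pan at (367,243) under the dispenser head with the gripper at the front. I'll let go and rise, then check the centring.

apply_moves([
  [0.5, 0, 0, 0, 0, 0, 0],
  [0.5, 0, 0, 0, 0, 0, 0],
  [0.5, 0, 0, 0, 0, 0, 0],
  [0.5, 0, 0, 0, 0, 0, 0],
  [0.5, 0, 0, 0, 0, 0, 0],
  [0.5, 0, 0, 0, 0, 0, 0],
  [0.5, 0, 0, 0, 0, 0, 0],
  [0.5, 0, 0, -0.01, 0, 0, 0],
  [0.5, 0, 0, -0.03, 0, 0, 0],
  [0.5, 0, 0, -0.03, 0, 0, 0],
  [0.5, 0, 0, -0.03, 0, 0, 0],
  [0.5, 0, 0, -0.03, 0, 0, 0],
  [0.5, 0, 0, -0.03, 0, 0, 0],
  [0.5, 0, 0, -0.03, 0, 0, 0],
  [0.5, 0, 0, -0.03, 0, 0, 0],
  [0.5, 0, 0, -0.03, 0, 0, 0],
  [0.5, 0, 0, 0, 0, 0, 0],
  [0.5, 0, 0, 0, 0, 0, 0],
])

```text
time_s: 14.72
tcp_pos: [0.4686, -0.0634, 0.2993]
eef_rot: [-180.0, -0.2, 4.3]
contact_force: [-0.2, 0.1, -0.9]
gripper_width: 0.0438
gripper_force: 0.0
```

```bash
python3 - <<'E'
from h import *;from plant import *
import pickle
print(get_state()["tcp_pos"])
for n in("side","wrist"):
    c=capture(n);p=cloud(c);cv2.imwrite(f"pics/{n}4.png",c["frame"][:,:,::-1]);pickle.dump(c,open(n+"4.pkl","wb"))
    D=sel(p,(.6135,-.053),.12,.177,.1845)[:,:2];h=cv2.convexHull((D*1000).astype(np.float32))[:,0]/1000
    h=h[h[:,0]<.62];x=circ(h,.084,(.6135,-.053));print(n,"dial",x,len(D),((np.hypot(*(h-x).T)-.084)*1000).round(1).tolist())
    P=p.reshape(-1,3);a=np.radians(4.4);d=P[:,:2]-[.6135,-.053];l=np.c_[d[:,0]*np.cos(a)+d[:,1]*np.sin(a),-d[:,0]*np.sin(a)+d[:,1]*np.cos(a)]
    H=P[(P[:,2]>.042)&(P[:,2]<.057)&(abs(l[:,1])<.025)&(l[:,0]<-.06)&(l[:,0]>-.2)];f=cv2.fitLine(H[:,:2].astype(np.float32),cv2.DIST_HUBER,0,.01,.01).ravel();f[:2]*=np.sign(f[0])
    print("handle",len(H),"deg",np.degrees(np.arctan2(f[1],f[0])),"line offset of dial ctr mm",1000*(f[0]*(x[1]-f[3])-f[1]*(x[0]-f[2])))
    s=(H[:,:2]-x)@f[:2];print("tip dist",s.min(),np.percentile(s,1))
    W=P[(P[:,2]>.008)&(P[:,2]<.036)&(np.hypot(*l.T)<.065)];print("wall",len(W),circ(W,.05,(.6135,-.053)))
    R=P[(P[:,2]>.052)&(P[:,2]<.058)&(np.hypot(*l.T)<.058)&(np.hypot(*l.T)>.035)];print("rim",len(R),circ(R,.048,(.6135,-.053)) if len(R)>5 else 0,np.median(R[:,2]))
E
```

```text
[ 0.46862438 -0.0634306   0.29926278]
side dial [ 0.61375586 -0.05379138] 1983 [-2.9, 0.0, 0.1, 0.1, -0.1, 0.0, -0.3, -0.1, 0.2, 0.4, 0.4, 0.9, 0.7, -0.2, 0.2, -0.1, -1.0, -1.2]
handle 297 deg 3.3022578 line offset of dial ctr mm 3.9593245655876714
tip dist -0.17229767665906068 -0.17169721292682807
wall 371 [ 0.61531909 -0.05473438]
rim 133 [ 0.61532474 -0.05478165] 0.05485876929797706
wrist dial [ 0.61378538 -0.05303183] 22207 [-2.2, -5.2, -26.7, -39.4, -26.8, -8.9, -2.0, -1.5, -1.1, 0.0, -0.5, -0.6, -0.3, -0.2, -0.2, -0.1, 0.1, -0.1, -0.1, 0.1, 0.3, 0.2, 0.1, 0.1, 0.1, 0.2, -0.1, 0.3, 0.2, 0.2, 0.1, -0.0, 0.4, 0.0, -0.0, 0.1, 0.3, 0.3, 0.3, -0.0, 0.1, 0.1, 0.1, -0.0, 0.1, 0.3, 0.1, -0.1, 0.1, 0.2, -0.1, -0.2, 0.2, -0.3, -1.1, -1.7]
handle 1054 deg 4.1743593 line offset of dial ctr mm 0.749421268733834
tip dist -0.17317294021409052 -0.17116068725477568
wall 0 [ 0.6135 -0.053 ]
rim 0 0 nan
  return _methods._mean(a, axis=axis, dtype=dtype,
  ret = ret.dtype.type(ret / rcount)
```

View pics/wrist4.png

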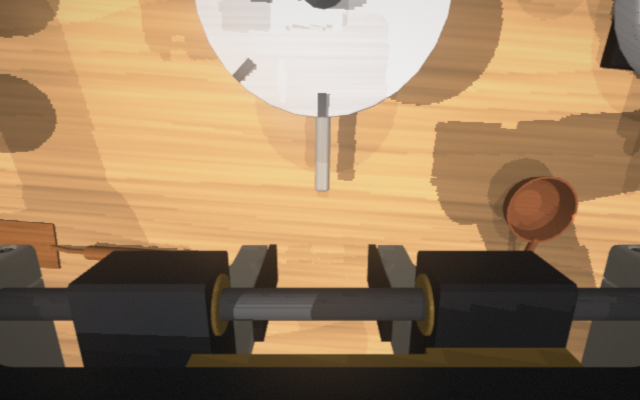

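Only the handle shows, at (322,150), sticking out at the front in line with the front mark at (323,104). The middle mark is at (244,70). The pan is centred to within about 2 mm, so next is the tap. I'll take the mark angles from this view.

```bash
python3 - <<'E'
from h import *;import pickle
c=pickle.load(open("wrist4.pkl","rb"));p=cloud(c);x=np.array([.6138,-.0534])
g=cv2.cvtColor(c["frame"],cv2.COLOR_RGB2GRAY)
for n,(u0,u1,v0,v1) in dict(mid=(230,260,55,84),front=(316,331,92,110)).items():
    m=np.zeros_like(g,bool);m[v0:v1,u0:u1]=g[v0:v1,u0:u1]<110
    P=p[m];P=P[abs(P[:,2]-.18)<.006];w=P[:,:2].mean(0)-x;print(n,len(P),np.degrees(np.arctan2(w[1],w[0]))%360,np.hypot(*w),P[:,2].mean())
a=np.radians(4.4+3.5+90)
go(x[0]+.05*np.cos(a),x[1]+.05*np.sin(a),.30,-40.6)
E
```

```text
mid 0 nan nan nan
front 0 nan nan nan
tcp [ 0.4674 -0.0636  0.2969] rot [-1.7998e+02  5.0000e-02  4.3200e+00] j [ 16.2  -0.9 -19.   -0.  -71.9  78.1] | turn az 0.4991 (-44.9 deg) then shift [ 0.0671 -0.1361 -0.0031]<stdin>:6: RuntimeWarning: Mean of empty slice.
  ret = um.true_divide(
  ret = ret.dtype.type(ret / rcount)
```

```bash
python3 - <<'E'
from h import *;import pickle
c=pickle.load(open("wrist4.pkl","rb"));p=cloud(c);x=np.array([.6138,-.0534])
g=cv2.cvtColor(c["frame"],cv2.COLOR_RGB2GRAY);K=c["camera_matrix"]
for n,(u0,u1,v0,v1) in dict(mid=(230,260,55,84),front=(314,333,90,113)).items():
    s=g[v0:v1,u0:u1];print(s.min(),np.median(s))
    v,u=np.where(s<150);u=u+u0;v=v+v0
    d=np.c_[(u-K[0,2])/K[0,0],(v-K[1,2])/K[1,1],np.ones(len(u))]@c["T"][:3,:3].T
    t=(.18-c["T"][2,3])/d[:,2];w=(c["T"][:3,3]+t[:,None]*d)[:,:2]-x
    r=np.hypot(*w.T);w=w[r<.083].mean(0);print(n,len(u),np.degrees(np.arctan2(w[1],w[0]))%360,np.hypot(*w))
E
```

```text
132 228.0
mid 162 138.752662919156 0.07717789283654584
111 195.0
front 179 183.597263327712 0.07420370696910565
```

apply_moves([
  [0.8, 0, 0, 0, 0, 0, 0.0721],
  [0.8, 0, 0, 0, 0, 0, 0.0721],
  [0.8, 0, 0, 0, 0, 0, 0.0721],
  [0.8, 0, 0, 0, 0, 0, 0.0721],
  [0.8, 0, 0, 0, 0, 0, 0.0721],
  [0.8, 0, 0, 0, 0, 0, 0.0721],
  [0.8, 0, 0, 0, 0, 0, 0.0721],
  [0.8, 0.0134, -0.0272, 0, 0, 0, 0],
  [0.8, 0.0134, -0.0272, 0, 0, 0, 0],
  [0.8, 0.0134, -0.0272, 0, 0, 0, 0],
  [0.8, 0.0134, -0.0272, 0, 0, 0, 0],
  [0.8, 0.0134, -0.0272, 0, 0, 0, 0],
  [0.8, 0, 0, 0, 0, 0, 0],
  [0.8, 0, 0, 0, 0, 0, 0],
])

```text
time_s: 15.98
tcp_pos: [0.6082, -0.0046, 0.2943]
eef_rot: [179.8, 0.2, -41.1]
contact_force: [-1.0, -0.7, -0.3]
gripper_width: 0.0704
gripper_force: 0.0
```

```bash
python3 - <<'E'
from h import *;from plant import *
x=np.array([.6138,-.0534])
c=capture("wrist");cv2.imwrite("pics/w5.png",c["frame"][:,:,::-1]);p=cloud(c)
L=sel(p,x,.085,.217,.23);f=cv2.fitLine(L[:,:2].astype(np.float32),cv2.DIST_HUBER,0,.01,.01).ravel();f[:2]*=np.sign(f[1]);print(len(L),"lever",np.degrees(np.arctan2(f[1],f[0])),"off",1000*(f[0]*(x[1]-f[3])-f[1]*(x[0]-f[2])))
for t in(98,138.9):
    a=np.radians(t);go(x[0]+.052*np.cos(a),x[1]+.052*np.sin(a),.215,-41.1)
E
```

```text
3406 lever 97.36483 off 0.5246061234511235
tcp [ 0.6074 -0.0051  0.2951] rot [ 1.7981e+02  1.4000e-01 -4.1080e+01] j [ 17.9  12.8  -3.6  -0.  -73.8  31. ] | turn az 0.0002 (-0.0 deg) then shift [-0.0027 -0.0018  0.0801]
tcp [ 0.6074 -0.0051  0.2951] rot [ 1.7981e+02  1.4000e-01 -4.1080e+01] j [ 17.9  12.8  -3.6  -0.  -73.8  31. ] | turn az 0.0002 (-0.0 deg) then shift [-0.0154  0.0323  0.0801]
```

View pics/w5.png

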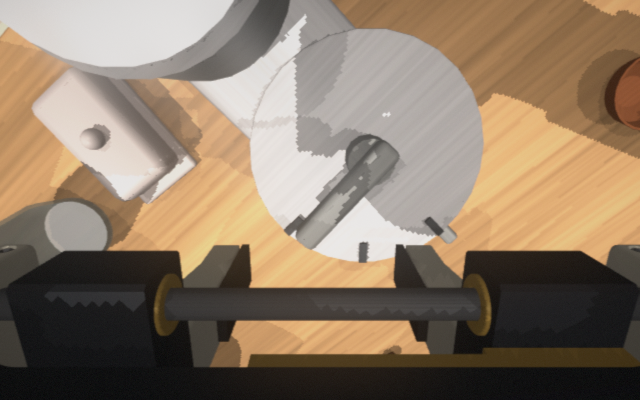

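The view shows the lever from the hub at (372,155) to its tip at (305,243), between the open fingers, and the middle mark at (363,251). I'll go down, push it round and close on it at the half-open angle.

apply_moves([
  [0.8, -0.0027, -0.0018, 0.01, 0, 0, 0],
  [0.8, 0, 0, 0.02, 0, 0, 0],
  [0.8, 0, 0, 0.02, 0, 0, 0],
  [0.8, 0, 0, 0.02, 0, 0, 0],
  [0.8, 0, 0, 0.01, 0, 0, 0],
  [0.8, 0, 0, 0, 0, 0, 0],
  [0.8, -0.003, 0.0086, 0, 0, 0, 0],
  [0.8, -0.003, 0.0086, 0, 0, 0, 0],
  [0.8, -0.003, 0.0085, 0, 0, 0, 0],
  [0.8, -0.0037, 0.0084, 0, 0, 0, 0],
  [0.8, 0, 0, 0, 0, 0, 0],
  [0.8, 0, 0, 0, 0, 0, 0],
], newtons=12)

```text
time_s: 17.03
tcp_pos: [0.5748, -0.0189, 0.2194]
eef_rot: [-179.8, -0.1, -41.1]
contact_force: [0.5, 2.3, -0.2]
gripper_width: 0.0699
gripper_force: 1.1
```

```bash
python3 - <<'E'
from h import *
a=np.radians(138.9);go(.6138+.052*np.cos(a),-.0534+.052*np.sin(a),.215,-41.1)
E
```

```text
tcp [ 0.5748 -0.0189  0.2194] rot [-1.798e+02 -8.000e-02 -4.106e+01] j [ 17.6  12.2 -14.5  -0.  -63.1  31.4] | turn az 0.0004 (-0.0 deg) then shift [0.0001 0.0003 0.0044]
```

Position is right and the lever is being pushed. Closing now.

apply_moves([
  [0, 0, 0, 0.003, 0, 0, 0],
  [0, 0, 0, 0, 0, 0, 0],
  [0, 0, 0, 0, 0, 0, 0],
  [0, 0, 0, 0, 0, 0, 0],
  [0, 0, 0, 0, 0, 0, 0],
  [0, 0, 0, 0, 0, 0, 0],
  [0, 0, 0, 0, 0, 0, 0],
  [0, 0, 0, 0, 0, 0, 0],
  [0, 0, 0, 0, 0, 0, 0],
  [0, 0, 0, 0, 0, 0, 0],
  [0, 0, 0, 0, 0, 0, 0],
  [0, 0, 0, 0, 0, 0, 0],
  [0, 0, 0, 0, 0, 0, 0],
  [0, 0, 0, 0, 0, 0, 0],
  [0, 0, 0, 0, 0, 0, 0],
  [0, 0, 0, 0, 0, 0, 0],
])

```text
time_s: 18.37
tcp_pos: [0.5749, -0.0193, 0.2144]
eef_rot: [180.0, 0.0, -41.1]
contact_force: [0.3, 5.0, -1.8]
gripper_width: 0.0159
gripper_force: 12.0
```

```bash
python3 - <<'E'
from h import *
a=np.radians(138.9);go(.6138+.052*np.cos(a),-.0534+.052*np.sin(a),.215,-41.1)
E
```

```text
tcp [ 0.5749 -0.0193  0.2144] rot [ 1.7999e+02  2.0000e-02 -4.1090e+01] j [ 17.6  12.5 -14.8  -0.  -62.7  31.4] | turn az 0.0001 (-0.0 deg) then shift [-0.0002  0.0001 -0.0006]
```

Gripped at 15.9 mm, which is the lever's width, at the target angle. I'll open and rise, then verify.

apply_moves([
  [0.6, 0, 0, 0, 0, 0, 0],
  [0.6, 0, 0, 0, 0, 0, 0],
  [0.6, 0, 0, 0, 0, 0, 0],
  [0.6, 0, 0, 0, 0, 0, 0],
  [0.6, 0, 0, 0, 0, 0, 0],
  [0.6, 0, 0, 0, 0, 0, 0],
  [0.6, 0, 0, 0, 0, 0, 0],
  [0.6, 0, 0, -0.01, 0, 0, 0],
  [0.6, 0, 0, -0.025, 0, 0, 0],
  [0.6, 0, 0, -0.025, 0, 0, 0],
  [0.6, 0, 0, -0.025, 0, 0, 0],
  [0.6, -0.02, 0, -0.025, 0, 0, 0],
  [0.6, -0.02, 0, -0.025, 0, 0, 0],
  [0.6, 0, 0, 0, 0, 0, 0],
  [0.6, 0, 0, 0, 0, 0, 0],
])

```text
time_s: 19.62
tcp_pos: [0.545, 0.0076, 0.3526]
eef_rot: [-179.8, -0.2, -41.0]
contact_force: [0.5, 0.0, -1.2]
gripper_width: 0.0522
gripper_force: 0.0
```

```bash
python3 - <<'E'
from h import *;from plant import *
x=np.array([.6138,-.0534])
for n in("wrist","side"):
    c=capture(n);p=cloud(c);cv2.imwrite(f"pics/{n}6.png",c["frame"][:,:,::-1])
    L=sel(p,x,.085,.217,.23)
    if len(L)>20: f=cv2.fitLine(L[:,:2].astype(np.float32),cv2.DIST_HUBER,0,.01,.01).ravel();f[:2]*=np.sign(f[1]);print(n,len(L),"lever",np.degrees(np.arctan2(f[1],f[0])))
    P=p.reshape(-1,3);r=np.hypot(*(P[:,:2]-x).T)
    W=P[(P[:,2]>.008)&(P[:,2]<.036)&(r<.065)];print("wall",len(W),circ(W,.05,x) if len(W)>30 else 0)
    R=P[(P[:,2]>.052)&(P[:,2]<.058)&(r<.058)&(r>.035)];print("rim",len(R),circ(R,.048,x) if len(R)>30 else 0)
    if n=="wrist":
        T=sel(p,(.768,-.043),.09,.29,.302);print("tank",len(T),mec(T) if len(T)>9 else 0)
E
```

```text
wrist 2503 lever 139.76997
wall 0 0
rim 0 0
tank 0 0
side 230 lever 138.21396
wall 371 [ 0.61525278 -0.05443846]
rim 141 [ 0.61538978 -0.0547488 ]
```

View pics/wrist6.png

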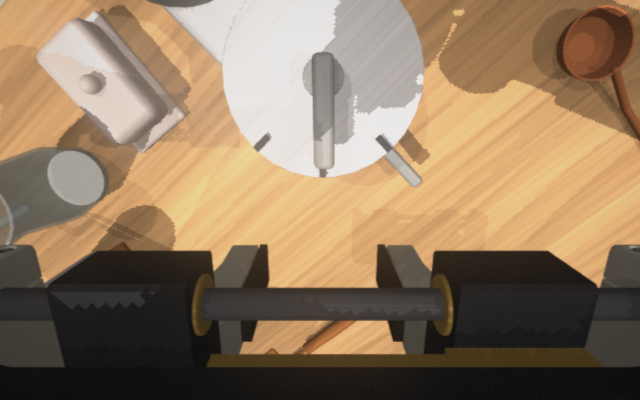

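The lever ends at (324,165), right over the middle mark at (323,174). The pan handle at (400,160) points to the front in line with the front mark. The pan is centred to within about 2 mm and the robot is touching nothing, so I'm handing in.

```bash
python3 -c "from plant import *;print(close_job())"
```

```text
the job is handed in; nothing more can be done
None
```

The job is handed in after about 20 s of robot time: the pan stands released under the spout, centred to about 2 mm with its handle to the front, and the tap lever is over the middle mark; the hand-in gave no verdict.

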